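# Charge the wax melter from the latched wax case

## Task

Charge the wax melter: lift its lid off by the knob and set it down, knob up, on bare table clear of everything; press down the orange tab of the blue wax case while you slide the clear cover open, take the wax block out of the uncovered compartment and lower it, without dropping it, so that it lies flat on the floor of the melter's pot. Then slide the cover fully home until the tab springs up and latches, so that the spare block stays free of dust. Do not drop the lid, and leave the solvent bottle, the jar and the two pots standing where they are.

Things in the scene. Friction and masses are not known exactly. Their poses are not given: they have to be found in the camera images.
- case: blue plastic wax case, fixed to the table, 200 (x) x 110 (y) x 58 mm high; origin at the centre of its underside, x along its length, z up; +x points roughly to the robot's right, place and yaw vary. Its cover slides towards +x; fully open, cover and case together reach from -100 to +205 mm along x. The +x compartment holds a spare block, which stays covered.
- bay_floor (a point): centre of the floor of the case's -x compartment, 5 mm above the table; axes as the case's. The compartment is 96 mm long (x) and 100 mm wide (y) and holds the wax block. With the cover open the two rail lips over it (51.5 to 57.5 mm above the table) leave 90 mm of width free.
- cover (a joint): how far the clear cover has been slid open along the case's +x, m: 0 fully home, 0.110 fully open at its stop; about 2 N moves it and it stays where it is left. Its top lies 50 mm above the table. It is locked (2 to 3 mm of play) unless the tab is pressed.
- tab (a joint): how far the orange tab is pressed down, m: 0 up, 0.006 fully down; spring, 2 N starts it, 7 N holds it fully down. Ears at its -x end stand in notches of the rail lips; pressed 5 mm or more they clear the lips and the cover can start. The lips then keep the tab about 4 mm down until the cover is home, where it springs up by itself.
- tab_grip (a point): centre of the grip block on the orange tab: 14 mm (case x) x 36 mm (y) x 13 mm high, 56.5 mm above the table with the tab up; axes as the case's. The tab is the cover's -x end piece, 37 (x) x 88 mm (y), flat, top 50 mm above the table, and travels with the cover; the whole piece goes down. Cover home: grip at x = -72 mm of the case.
- wax_center (a point): centre of the amber wax block, 80 (x) x 36 (y) x 30 mm (z), 70 to 110 g, scored across into three; at first it lies flat in the case's -x compartment, its x within 5 degrees of the case's x
- melter: white round wax melter, switched off, fixed to the table, 173 mm across, rim 90 mm high, with a dial that sticks out 20 mm on the robot's side; origin at the centre of its underside. Its pot is 150 mm across and 40 mm deep.
- pot_floor (a point): centre of the floor of the melter's pot, 50 mm above the table and 40 mm below the rim; z up
- lid_knob (a point): centre of the black knob of the melter's steel lid: 32 mm across, 24 mm high, z up. The lid is 166 mm across, 0.18 to 0.31 kg; its top round the knob is 21 mm below this point, its underside 38 mm below. 123 mm above the table with the lid on the melter (a 5 mm skirt hangs loosely in the mouth), 38 mm with the lid on the table.
- solvent_bottle: bystander, loose: tall white solvent bottle with a blue band, 70 mm across and 192 mm tall; origin at the centre of its underside
- glaze_jar: bystander, loose: white jar with a black lid, 68 mm across and 62 mm tall; origin at the centre of its underside
- wax_pot: bystander, loose: low white pot with a tan lid, 62 mm across and 35 mm tall; origin at the centre of its underside
- paint_red: bystander, loose: paint pot with a red and white body and a white lid, 61 mm across and 46 mm tall; origin at the centre of its underside. The four bystanders stand round the work, two behind and two in front, in varied order; all other clutter lies more than 0.75 m from the robot's base axis or over 50 degrees to its right

How it is judged:
By the outcome, as a careful person would: the job done as asked, in the order asked, and still so for the second after the job is handed in, with the robot touching nothing.
It also fails if it takes over 72 s, if anything falls off the work surface, if the arm or the gripper's body presses on something with over 40 N, if the wrist force passes 120 N, or if a joint passes its speed limit or range.

## Robot

A 6-joint arm with a two-finger parallel gripper is mounted at the origin on a cart in front of the work surface, level with it; the furniture and walls round the work are solid. World frame = base frame: x ahead of the robot, y to its left, z up, the work surface at z = 0. Lengths are in m, angles in rad, forces in N, time in s.
With the tool pointing down it reaches from about 0.25 to 0.775 m from the base axis. Payload 4 kg.
Tool frame: the origin (TCP) lies on the centre line of the jaws, within the pads' length; the fingertips stand 25 mm ahead of it and the grasp point (between the pads) lies 6 mm ahead of it; z points along the fingers, y is the line along which they close (so a half turn about z gives the same grasp; the last joint's range is limited). The gripper opens to 94 mm and grips with 3 to 60 N. Pads are 16 mm wide; open, the fingers measure 119 mm over their backs; the gripper's body (75 mm by 177 mm) begins 78 mm behind the grasp point.
Start: joints at [1.1, 0.087, 1.371, -0, 1.684, -0.103], TCP at [0.198, 0.513, 0.231] pointing down, gripper open.
Joint ranges: [-3.1, 3.1], [-0.76, 2.03], [0.27, 2.55], [-1.08, 4.22], [0.17, 2.65], [-2.57, 2.57]. Speed limits (rad/s): [2.79, 2.79, 3.14, 3.14, 3.14, 3.14].

## Interface

Orientations are given as [roll, pitch, yaw] about the fixed x, y, z axes, in that order (R = Rz(yaw) Ry(pitch) Rx(roll)).
In Python, from bench import robot, imaging gives the robot as it stands. The module is installed in compiled form; this text tells all that it offers.
- The arm moves only by the tool drive_tool, never from a script. Its argument "series" is a list of rows, each a list of 3 entries, a list of its own where there are three numbers: the finger opening in m, from 0 to 0.094, then the shift along the tool's x, y, z in m, then the turn, a rotation vector about the tool's x, y, z in rad. A call has 1 to 5 rows; each row is the pose to reach, as a shift and turn from the pose commanded when the call began, along the tool's axes at that moment; what a row does not reach only later rows make up. A row lasts 1/8 s, in which the tool goes at most 62.5 mm and 10.7 degrees, less where a joint would pass 70% of its speed; a pose out of reach is approached as far as the arm can. A call with a gripper value outside its range is refused whole. The fingers move at their own pace and stop on an object; the grip force is fixed at half the most. Time passes only in rows, so rows that repeat a pose let the fingers close. It gives the time, the measured TCP pose, the force, the opening and the grip force at its end, in the units of the state.
- robot.get_obs(): the state, without advancing time (a new reading comes with each control period).
- imaging.snapshot(name): name is "side" or "top"; returns the picture (384x512x3 uint8, red, green, blue); there is no depth.
- imaging.get_calibration(name): a dict with "intrinsics" (3x3 intrinsics, pixels), "k1" (the pictures are not rectified: a ray, as slopes to the right and down, at radius r is drawn at 1 + k1 r^2 times it, then the intrinsics apply), "position" and "rotation" of the camera in the world. Camera axes: x right, y up, looking along -z (the intrinsics and any distortion apply to the point x, -y, -z); pixel columns grow to the right and rows downward; lengths in m; the calibration is good to about 2 mm. A picture is of the moment at which its call begins. get_calibration takes no time and is no camera call.
- robot.close_job(): hands the job in; it is judged then, once.
The state is a dict: "time": time; "joint_positions": joint angles; "qvel": joint speeds; "joint_torque": joint torques, N m; "tool_pos": TCP position; "ee_rot": TCP orientation; "wrist_force": force on the tool from outside, world axes, zero at the start; "wrist_torque": the same for the moment, N m; "width": finger opening in m; "finger_force": force on a finger pad.
Only numpy, scipy, OpenCV 4.12 (cv2) and the standard library are available. Lean on these libraries where they do the work, as an engineer would, in place of code of your own. Each camera call takes 0.05 s, during which the arm holds its last target. There are 200 camera calls.

## Working session

There is one attempt and no reset: what is moved stays moved. The work goes in short steps, Python scripts to look and compute and a tool call to move; the robot and the scene stay as the last step left them, time stands still between calls to the robot, and variables do not carry over. Pictures are saved under pics/ and viewed, at most 10 in all, crops included, and the job is handed in when it is done.

Besides the shell and the picture viewer there is one more tool, called after "Request:" in YAML: its name, and indented under it one key for each argument. drive_tool: Moves the arm, as the interface text tells. Its arguments: {"type":"object","properties":{"series":{"type":"array"}},"required":["series"]}

```bash
mkdir -p pics
cat > h.py <<'E'
import numpy as np, cv2
from bench import robot, imaging
from scipy.spatial.transform import Rotation as R
def snap(n,f):
    im=imaging.snapshot(n); cv2.imwrite('pics/'+f,im[:,:,::-1]); return im
def ray(n,u,v):
    c=imaging.get_calibration(n); K=np.array(c['intrinsics']); 
    d=cv2.undistortPoints(np.array([[[u,v]]],float),K,np.array([c['k1'],0,0,0,0.]))[0,0]
    return np.array(c['position']), np.array(c['rotation'])@np.array([d[0],-d[1],-1])
def atz(n,u,v,z):
    p,d=ray(n,u,v); return p+d*(z-p[2])/d[2]
def proj(n,P):
    c=imaging.get_calibration(n); K=np.array(c['intrinsics']); q=np.array(c['rotation']).T@(np.array(P)-c['position'])
    s=np.array([q[0],-q[1]])/-q[2]; s=s*(1+c['k1']*(s@s)); return K[:2,:2]@s+K[:2,2]
E
python3 - <<'E'
from h import *
a=snap('top','t0.png'); b=snap('side','s0.png')
for n in('top','side'):
    c=imaging.get_calibration(n); print(n,{k:np.round(v,3).tolist() for k,v in c.items()})
o=robot.get_obs(); print({k:np.round(v,3).tolist() for k,v in o.items()})
E
```

```text
top {'intrinsics': [[350.592, 0.0, 250.261], [0.0, 350.592, 191.255], [0.0, 0.0, 1.0]], 'k1': 0.0, 'position': [0.413, 0.058, 0.994], 'rotation': [0.208, -0.006, -1.43]}
side {'intrinsics': [[417.569, 0.0, 259.0], [0.0, 417.569, 189.773], [0.0, 0.0, 1.0]], 'k1': -0.127, 'position': [0.208, -0.868, 0.669], 'rotation': [1.071, -0.015, -0.388]}
{'time': 0.1, 'joint_positions': [1.1, 0.088, 1.372, 0.0, 1.684, -0.103], 'qvel': [0.0, 0.001, -0.006, 0.001, -0.001, 0.0], 'joint_torque': [0.002, -34.125, -30.33, 0.072, 0.03, -0.0], 'tool_pos': [0.198, 0.513, 0.229], 'ee_rot': [-3.14, -0.0, 2.774], 'wrist_force': [0.313, -0.368, 0.003], 'wrist_torque': [0.055, 0.032, -0.002], 'finger_force': 0.0, 'width': 0.094}
```

View pics/t0.png

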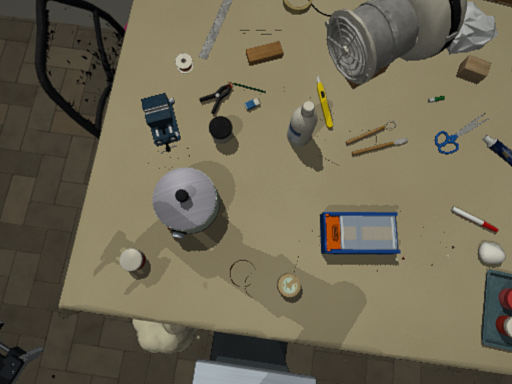

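View pics/s0.png

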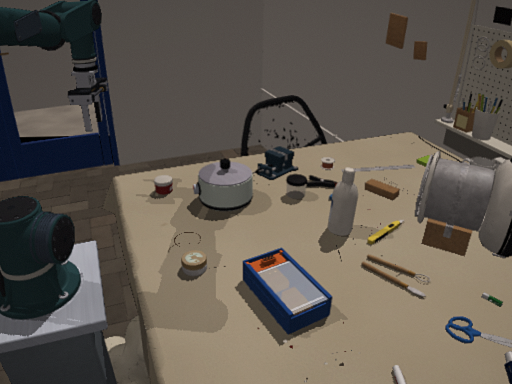

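The top view shows the melter near (187,200) with its knob at (182,196), the case spanning (320-398, 212-254) with the tab at its left end, the bottle at (300,130), the jar at (221,128), the red pot at (132,260) and the wax pot at (289,286). I'll enlarge the regions that matter.

```bash
sed -i "s/np.array(c\['rotation'\])/R.from_euler('xyz',c['rotation']).as_matrix()/" h.py
python3 - <<'E'
from h import *
t=cv2.imread('pics/t0.png'); 
a=cv2.resize(t[205:265,310:410],None,fx=6,fy=6,interpolation=cv2.INTER_CUBIC)
cv2.imwrite('pics/c1.png',a)
print('tcp proj',proj('top',[.198,.513,.229]),proj('side',[.198,.513,.229]))
for n,u,v,z in [('top',182,196,.135),('side',225,163,.128),('top',187,201,.09),('top',132,259,.046),('top',289,285,.035),('top',221,127,.062),('top',308,107,.192),('top',299,138,0),('side',348,172,.192)]:
    print(n,u,v,z,atz(n,u,v,z).round(3))
for u,v in [(320,213),(397,212),(398,254),(321,254)]: print(atz('top',u,v,.0575).round(4))
E
```

```text
tcp proj [ 12.38082935 339.98868616] [ 93.65675387 118.4471261 ]
top 182 196 0.135 [0.557 0.245 0.135]
side 225 163 0.128 [0.558 0.24  0.128]
top 187 201 0.09 [0.554 0.24  0.09 ]
top 132 259 0.046 [0.386 0.365 0.046]
top 289 285 0.035 [ 0.378 -0.056  0.035]
top 221 127 0.062 [0.781 0.188 0.062]
top 308 107 0.192 [ 0.812 -0.034  0.192]
top 299 138 0 [ 0.804 -0.04   0.   ]
side 348 172 0.192 [ 0.8   -0.055  0.192]
[ 0.577  -0.1144  0.0575]
[ 0.6092 -0.3205  0.0575]
[ 0.4975 -0.3292  0.0575]
[ 0.4689 -0.1279  0.0575]
```

View pics/c1.png

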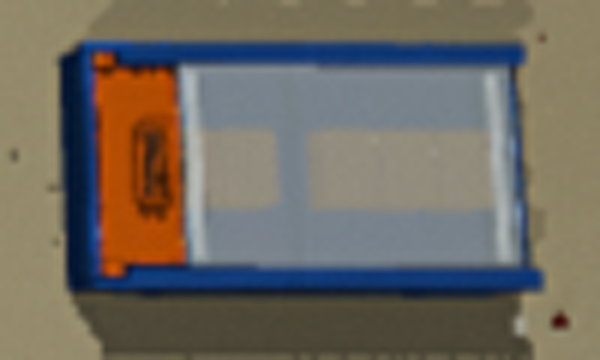

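```bash
cat >> h.py <<'E'
def crop(f): return None
E
python3 - <<'E'
from h import *
P=[]
for x,y in [(82,45),(525,43),(542,290),(93,291)]:
    P.append(atz('top',310+x/6-.42,205+y/6-.42,.0575)); print(P[-1].round(4))
P=np.array(P)
print('len',np.linalg.norm(P[1]-P[0]),np.linalg.norm(P[2]-P[3]),'wid',np.linalg.norm(P[0]-P[3]),np.linalg.norm(P[1]-P[2]))
d=P[1]-P[0]+P[2]-P[3]; e=P[0]-P[3]+P[1]-P[2]
print('yaw',np.arctan2(d[1],d[0]),'from y',np.arctan2(-e[0],e[1]),'c',P.mean(0))
g=atz('top',310+152/6-.42,205+170/6-.42,.063);print('grip',g)
y0=np.arctan2(d[1],d[0]); ex=np.array([np.cos(y0),np.sin(y0),0]); c=P.mean(0); print((g-c)@ex)
for xx in(-100,100):
  for yy in(-55,55):
    p=c+ex*xx/1e3+np.array([-ex[1],ex[0],0])*yy/1e3; p[2]=.0575; print(xx,yy,proj('side',p).round(1))
s=cv2.imread('pics/s0.png');cv2.imwrite('pics/c2.png',cv2.resize(s[240:335,235:340],None,fx=6,fy=6,interpolation=cv2.INTER_CUBIC))
E
```

```text
[ 0.5807 -0.1229  0.0575]
[ 0.6099 -0.3206  0.0575]
[ 0.501  -0.3341  0.0575]
[ 0.4727 -0.1383  0.0575]
len 0.1999176546209368 0.19776206392181675 wid 0.10909150342624982 0.10971132740706366
yaw -1.4258624722502864 from y -1.4383040612853142 c [ 0.54109728 -0.22897967  0.0575    ]
grip [ 0.52857551 -0.15793329  0.063     ]
-0.07210997686363953
-100 -55 [241.6 259.9]
-100 55 [280.9 246.2]
100 -55 [289.4 314.1]
100 55 [332.4 294.9]
```

View pics/c2.png

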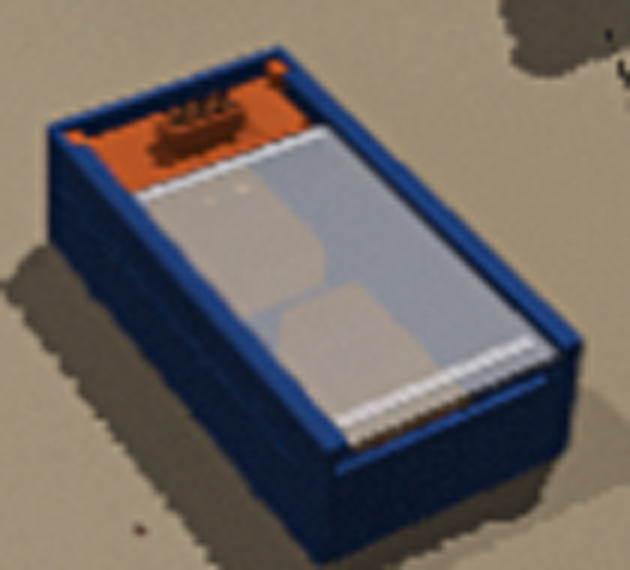

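The side crop's rim corners are at about (243,262), (282,248), (332,297) and (290,315). They match the projected top-view estimate to about 1.5 px. That puts the case at (0.541,-0.229) with yaw -1.43, and the knob at (0.557,0.243). Next I go above the knob.

```bash
cat >> h.py <<'E'
def go(x,y,z,yaw=1.709):
    o=robot.get_obs(); M=R.from_euler('xyz',o['ee_rot']); T=R.from_euler('xyz',[np.pi,0,yaw])
    print('t',round(float(o['time']),2),'pos',np.round(o['tool_pos'],4),'rpy',np.round(o['ee_rot'],3),'F',np.round(o['wrist_force'],1),'w',round(float(o['width']),4))
    print('shift',M.inv().apply(np.array([x,y,z])-o['tool_pos']).round(4),'turn',(M.inv()*T).as_rotvec().round(3))
E
python3 -c "
from h import *
go(.557,.243,.20)"
```

```text
t 0.1 pos [0.1975 0.5128 0.2294] rpy [-3.14  -0.     2.774] F [ 0.3 -0.4  0. ] w 0.094
shift [-0.4324 -0.1225  0.0296] turn [-2.000e-03  1.000e-03  1.065e+00]
```

Request:
drive_tool:
  series:
    - [0.06,[-0.432,-0.122,0.03],[0,0,1.065]]
    - [0.06,[-0.432,-0.122,0.03],[0,0,1.065]]
    - [0.06,[-0.432,-0.122,0.03],[0,0,1.065]]
    - [0.06,[-0.432,-0.122,0.03],[0,0,1.065]]
    - [0.06,[-0.432,-0.122,0.03],[0,0,1.065]]

```text
time: 0.72
tool_pos: [0.4484, 0.3247, 0.209]
ee_rot: [-3.141, -0.0, 1.83]
wrist_force: [0.2, 1.4, 0.1]
width: 0.0599
finger_force: 0.0
```

```bash
python3 -c "
from h import *
go(.557,.243,.20)"
```

```text
t 0.72 pos [0.4484 0.3247 0.209 ] rpy [-3.141 -0.     1.83 ] F [0.2 1.4 0.1] w 0.0599
shift [-0.1069  0.084   0.009 ] turn [-0.001 -0.     0.121]
```

Request:
drive_tool:
  series:
    - [0.06,[-0.107,0.084,0.01],[0,0,0.121]]
    - [0.06,[-0.107,0.084,0.01],[0,0,0.121]]
    - [0.06,[-0.107,0.084,0.01],[0,0,0.121]]
    - [0.06,[-0.107,0.084,0.01],[0,0,0.121]]

```text
time: 1.23
tool_pos: [0.5563, 0.2447, 0.1988]
ee_rot: [-3.14, -0.0, 1.714]
wrist_force: [-0.5, 0.2, 0.1]
width: 0.0595
finger_force: 0.0
```

Run:
```python
from h import *
a=snap('side','s1.png'); b=snap('top','t1.png')
A=cv2.resize(a[110:225,165:285],(480,460),interpolation=cv2.INTER_CUBIC)
cv2.imwrite('pics/c3.png',A[:,:,::-1])
go(.557,.243,.131)
print(proj('side',robot.get_obs()['tool_pos']+[0,0,-.025]))
```

```text
t 1.32 pos [0.5554 0.2461 0.1997] rpy [-3.141e+00 -1.000e-03  1.717e+00] F [-0.  -0.1  0.3] w 0.0597
shift [-0.0034  0.0012  0.0687] turn [-0.001 -0.001  0.008]
[223.38567946 148.31779435]
```

View pics/c3.png

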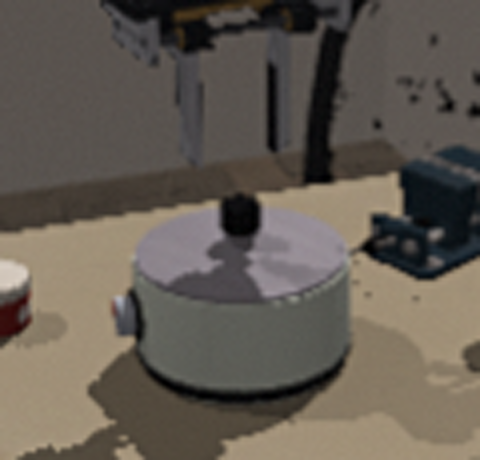

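In the crop the open fingers sit at about x=190 and 275, straddling the knob at (240,213), so the gripper is aligned. I'll lower, grip and lift.

Request:
drive_tool:
  series:
    - [0.06,[-0.002,0.001,0.04],[0,0,0]]
    - [0.06,[-0.002,0.001,0.067],[0,0,0]]
    - [0.06,[-0.002,0.001,0.067],[0,0,0]]
    - [0.02,[-0.002,0.001,0.067],[0,0,0]]
    - [0.02,[-0.002,0.001,0.067],[0,0,0]]

```text
time: 1.95
tool_pos: [0.5584, 0.2441, 0.135]
ee_rot: [3.138, -0.001, 1.716]
wrist_force: [0.2, 0.8, 0.3]
width: 0.0432
finger_force: 0.0
```

Request:
drive_tool:
  series:
    - [0.02,[0,0,0],[0,0,0]]
    - [0.02,[0,0,0],[0,0,0]]
    - [0.02,[0,0,0],[0,0,0]]
    - [0.02,[0,0,0],[0,0,0]]
    - [0.02,[0,0,-0.01],[0,0,0]]

```text
time: 2.58
tool_pos: [0.557, 0.2428, 0.1409]
ee_rot: [-3.139, 0.001, 1.715]
wrist_force: [-0.2, -0.8, -2.8]
width: 0.0306
finger_force: 30.0
```

Request:
drive_tool:
  series:
    - [0.02,[0,0,-0.02],[0,0,0]]
    - [0.02,[0,0,-0.04],[0,0,0]]
    - [0.02,[0,0,-0.06],[0,0,0]]
    - [0.02,[0,0,-0.07],[0,0,0]]
    - [0.02,[0,0,-0.07],[0,0,0]]

```text
time: 3.2
tool_pos: [0.5574, 0.2431, 0.2125]
ee_rot: [-3.141, 0.0, 1.715]
wrist_force: [0.6, -0.2, -3.1]
width: 0.0314
finger_force: 30.0
```

```bash
python3 -c "
from h import *
go(.59,.02,.20)"
```

```text
t 3.2 pos [0.5574 0.2431 0.2125] rpy [-3.141  0.     1.715] F [ 0.6 -0.2 -3.1] w 0.0314
shift [-2.255e-01  1.000e-04  1.260e-02] turn [-0.001  0.     0.006]
```

Request:
drive_tool:
  series:
    - [0.02,[-0.05,0,0],[0,0,0]]
    - [0.02,[-0.1,0,0],[0,0,0]]
    - [0.02,[-0.15,0,0],[0,0,0]]
    - [0.02,[-0.2,0,0],[0,0,0]]
    - [0.02,[-0.225,0,0],[0,0,0.006]]

```text
time: 3.82
tool_pos: [0.5893, 0.0179, 0.2107]
ee_rot: [-3.138, -0.0, 1.707]
wrist_force: [0.9, 0.7, -2.4]
width: 0.0311
finger_force: 30.0
```

Request:
drive_tool:
  series:
    - [0.02,[0,0,0.04],[0,0,0]]
    - [0.02,[0,0,0.08],[0,0,0]]
    - [0.02,[0,0,0.12],[0,0,0]]
    - [0.02,[0,0,0.15],[0,0,0]]
    - [0.02,[0,0,0.155],[0,0,0]]

```text
time: 4.45
tool_pos: [0.5867, 0.0207, 0.0531]
ee_rot: [-3.132, -0.002, 1.709]
wrist_force: [-0.3, -0.3, -1.8]
width: 0.0312
finger_force: 30.0
```

Request:
drive_tool:
  series:
    - [0.02,[0,0,0.002],[0,0,0]]
    - [0.02,[0,0,0.004],[0,0,0]]
    - [0.02,[0,0,0.004],[0,0,0]]

```text
time: 4.82
tool_pos: [0.5909, 0.0205, 0.0549]
ee_rot: [3.139, 0.0, 1.709]
wrist_force: [0.6, -0.1, -3.6]
width: 0.031
finger_force: 30.0
```

Request:
drive_tool:
  series:
    - [0.02,[0,0,0.002],[0,0,0]]
    - [0.02,[0,0,0.004],[0,0,0]]
    - [0.02,[0,0,0.004],[0,0,0]]

```text
time: 5.2
tool_pos: [0.5903, 0.0206, 0.0499]
ee_rot: [3.141, 0.0, 1.709]
wrist_force: [0.6, 0.5, -2.0]
width: 0.0315
finger_force: 30.0
```

Request:
drive_tool:
  series:
    - [0.02,[0,0,0.001],[0,0,0]]
    - [0.02,[0,0,0.002],[0,0,0]]
    - [0.02,[0,0,0.002],[0,0,0]]

```text
time: 5.58
tool_pos: [0.5902, 0.0205, 0.0495]
ee_rot: [3.141, 0.0, 1.709]
wrist_force: [-5.5, 0.0, 6.6]
width: 0.031
finger_force: 30.0
```

Contact is clear, so I'll release and lift.

Request:
drive_tool:
  series:
    - [0.02,[0,0,-0.001],[0,0,0]]
    - [0.05,[0,0,-0.001],[0,0,0]]
    - [0.05,[0,0,-0.001],[0,0,0]]
    - [0.05,[0,0,-0.03],[0,0,0]]
    - [0.05,[0,0,-0.08],[0,0,0]]

```text
time: 6.2
tool_pos: [0.5885, 0.0207, 0.1254]
ee_rot: [-3.136, -0.001, 1.709]
wrist_force: [0.5, -0.1, 0.6]
width: 0.0501
finger_force: 0.0
```

```bash
python3 -c "
from h import *
go(.530,-.158,.10)"
```

```text
t 6.2 pos [0.5885 0.0207 0.1254] rpy [-3.136e+00 -1.000e-03  1.709e+00] F [ 0.5 -0.1  0.6] w 0.0501
shift [-0.1689 -0.0825  0.0257] turn [-0.006 -0.001  0.   ]
```

Request:
drive_tool:
  series:
    - [0.05,[-0.06,-0.03,0],[0,0,0]]
    - [0.05,[-0.12,-0.06,0],[0,0,0]]
    - [0.05,[-0.169,-0.084,0.01],[0,0,0]]
    - [0.05,[-0.169,-0.084,0.027],[0,0,0]]
    - [0.05,[-0.169,-0.084,0.027],[0,0,0]]

```text
time: 6.82
tool_pos: [0.5291, -0.1578, 0.0985]
ee_rot: [-3.138, -0.003, 1.708]
wrist_force: [0.2, -0.4, 0.4]
width: 0.0505
finger_force: 0.0
```

Run:
```python
from h import *
a=snap('side','s2.png'); b=snap('top','t2.png')
A=cv2.resize(a[205:325,205:345],(700,600),interpolation=cv2.INTER_CUBIC)
cv2.imwrite('pics/c4.png',A[:,:,::-1])
go(.530,-.158,.075)
p=robot.get_obs()['tool_pos']
for s in(-1,1): print((proj('side',p+np.array([.99,.138,0])*s*.025+[0,0,-.025])-[205,205])*5)
```

```text
t 6.92 pos [ 0.5306 -0.1572  0.1003] rpy [-3.141e+00 -1.000e-03  1.711e+00] F [-0.1  0.6 -0.2] w 0.0499
shift [-0.0008 -0.0007  0.0253] turn [-0.    -0.001  0.002]
[268.10174252 256.1971771 ]
[359.81423533 224.41668268]
```

View pics/c4.png

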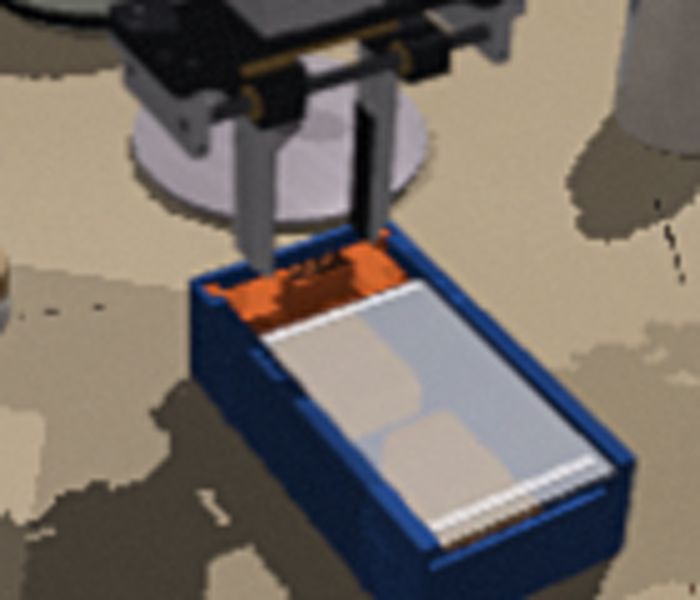

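The fingers straddle the orange grip at (318,268), inside the rail lips, and the lid lies flat behind. I'll go down, grip and press.

Request:
drive_tool:
  series:
    - [0.05,[-0.001,-0.001,0.015],[0,0,0]]
    - [0.05,[-0.001,-0.001,0.022],[0,0,0]]
    - [0.05,[-0.001,-0.001,0.023],[0,0,0]]
    - [0.025,[-0.001,-0.001,0.023],[0,0,0]]
    - [0.025,[-0.001,-0.001,0.023],[0,0,0]]

```text
time: 7.55
tool_pos: [0.5314, -0.1592, 0.078]
ee_rot: [3.136, 0.0, 1.709]
wrist_force: [5.3, 0.7, -4.1]
width: 0.0356
finger_force: 30.0
```

Request:
drive_tool:
  series:
    - [0.025,[0,0,0],[0,0,0]]
    - [0.025,[0,0,0],[0,0,0]]
    - [0.025,[0,0,0],[0,0,0]]

```text
time: 7.92
tool_pos: [0.5314, -0.1592, 0.078]
ee_rot: [3.137, 0.0, 1.709]
wrist_force: [5.4, 0.7, -3.4]
width: 0.0358
finger_force: 30.0
```

Request:
drive_tool:
  series:
    - [0.025,[0,0,0.003],[0,0,0]]
    - [0.025,[0,0,0.006],[0,0,0]]
    - [0.025,[0,0,0.009],[0,0,0]]
    - [0.025,[0,0,0.009],[0,0,0]]

```text
time: 8.43
tool_pos: [0.5316, -0.1602, 0.0715]
ee_rot: [3.136, 0.003, 1.709]
wrist_force: [4.1, 1.3, 8.6]
width: 0.036
finger_force: 30.0
```

Request:
drive_tool:
  series:
    - [0.025,[0,0,0.001],[0,0,0]]
    - [0.025,[-0.008,0,0.001],[0,0,0]]
    - [0.025,[-0.02,0,0.001],[0,0,0]]
    - [0.025,[-0.035,0,0.001],[0,0,0]]
    - [0.025,[-0.035,0,0.001],[0,0,0]]

```text
time: 9.05
tool_pos: [0.5367, -0.1967, 0.0713]
ee_rot: [3.135, 0.006, 1.708]
wrist_force: [3.4, -0.7, 9.9]
width: 0.0355
finger_force: 30.0
```

```bash
python3 -c "
from h import *
go(.5463,-.2674,.0695)"
```

```text
t 9.05 pos [ 0.5367 -0.1967  0.0713] rpy [3.135 0.006 1.708] F [ 3.4 -0.7  9.9] w 0.0355
shift [-0.0713 -0.0001  0.0022] turn [ 0.006  0.006 -0.001]
```

Request:
drive_tool:
  series:
    - [0.025,[-0.02,0,0],[0,0,0]]
    - [0.025,[-0.045,0,0],[0,0,0]]
    - [0.025,[-0.066,0,0],[0,0,0]]
    - [0.025,[-0.075,0,0],[0,0,0]]
    - [0.025,[-0.075,0,0],[0,0,0]]

```text
time: 9.68
tool_pos: [0.5464, -0.268, 0.0714]
ee_rot: [3.136, -0.001, 1.709]
wrist_force: [2.1, 6.4, 12.4]
width: 0.0357
finger_force: 30.0
```

Request:
drive_tool:
  series:
    - [0.025,[0.001,0,-0.002],[0,0,0]]
    - [0.052,[0.001,0,-0.002],[0,0,0]]
    - [0.052,[0.001,0,-0.002],[0,0,0]]
    - [0.052,[0,0,-0.02],[0,0,0]]
    - [0.052,[0,0,-0.06],[0,0,0]]

```text
time: 10.3
tool_pos: [0.5423, -0.2677, 0.1252]
ee_rot: [-3.135, -0.005, 1.709]
wrist_force: [0.8, -0.5, -0.1]
width: 0.0519
finger_force: 0.0
```

Run:
```python
from h import *
b=snap('top','t3.png')
A=cv2.resize(b[200:265,305:425],(720,390),interpolation=cv2.INTER_CUBIC)
cv2.imwrite('pics/c5.png',A[:,:,::-1])
go(.534,-.18,.13)
```

```text
t 10.35 pos [ 0.5459 -0.2697  0.1339] rpy [3.137 0.004 1.709] F [2.2 0.1 3.5] w 0.0524
shift [0.0905 0.0006 0.0035] turn [0.005 0.004 0.   ]
```

View pics/c5.png

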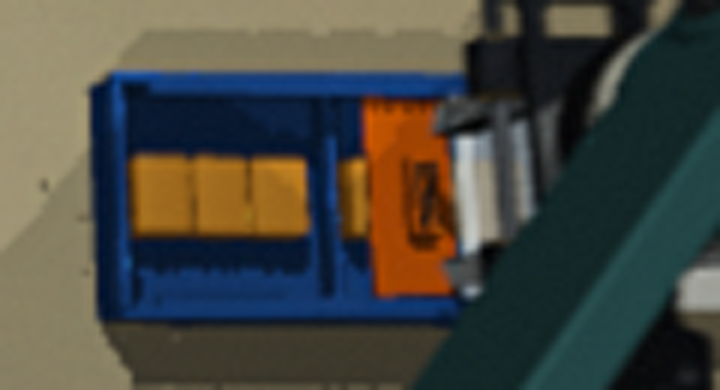

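The cover is open: the wax's top face spans (132,156) to (310,238) in the crop, and the tab sits clear at (362-455).

Run:
```python
from h import *
f=lambda x,y:atz('top',305+x/6-.42,200+y/6-.42,.035)
P=[f(*q) for q in[(132,156),(308,158),(310,239),(134,238)]]
c=np.mean(P,0); d=P[1]-P[0]+P[2]-P[3]; print(c.round(4),np.arctan2(d[1],d[0]))
ex=np.array([.138,-.99,0]);ey=np.array([.99,.138,0]);k=np.array([.541,-.229,0]); print('case xy',(c-k)@ex,(c-k)@ey)
go(c[0],c[1],.13)
```

```text
[ 0.5356 -0.1819  0.035 ] -1.437764286554962
case xy -0.04733598177064364 0.001188281536732215
t 10.35 pos [ 0.5459 -0.2697  0.1339] rpy [3.137 0.004 1.709] F [2.2 0.1 3.5] w 0.0524
shift [0.0884 0.0019 0.0035] turn [0.005 0.004 0.   ]
```

Request:
drive_tool:
  series:
    - [0.054,[0.045,0.001,0],[0,0,0]]
    - [0.054,[0.088,0.001,0],[0,0,0]]
    - [0.054,[0.088,0.001,0],[0,0,0]]
    - [0.054,[0.088,0.001,0.02],[0,0,0]]
    - [0.054,[0.088,0.001,0.02],[0,0,0]]

```text
time: 10.98
tool_pos: [0.5322, -0.1815, 0.1059]
ee_rot: [-3.138, -0.002, 1.709]
wrist_force: [0.4, -0.5, -1.3]
width: 0.0539
finger_force: 0.0
```

Run:
```python
from h import *
b=snap('side','s4.png')
go(.5356,-.182,.034)
```

```text
t 11.03 pos [ 0.5328 -0.1818  0.1068] rpy [-3.140e+00 -1.000e-03  1.709e+00] F [-0.6  0.1  0.4] w 0.0541
shift [-0.0007  0.0029  0.0728] turn [-0.002 -0.001 -0.   ]
```

Request:
drive_tool:
  series:
    - [0.054,[0,0.003,0.03],[0,0,0]]
    - [0.054,[0,0.003,0.055],[0,0,0]]
    - [0.054,[0,0.003,0.07],[0,0,0]]
    - [0.054,[0,0.003,0.072],[0,0,0]]
    - [0.054,[0,0.003,0.072],[0,0,0]]

```text
time: 11.65
tool_pos: [0.537, -0.1813, 0.0366]
ee_rot: [3.14, 0.001, 1.709]
wrist_force: [0.3, 0.0, 0.0]
width: 0.054
finger_force: 0.0
```

Request:
drive_tool:
  series:
    - [0.02,[0,0,0],[0,0,0]]
    - [0.02,[0,0,0],[0,0,0]]
    - [0.02,[0,0,0],[0,0,0]]
    - [0.02,[0,0,0],[0,0,0]]
    - [0.02,[0,0,0],[0,0,0]]

```text
time: 12.28
tool_pos: [0.5368, -0.181, 0.0365]
ee_rot: [3.14, 0.001, 1.709]
wrist_force: [-0.0, 0.5, 5.3]
width: 0.0353
finger_force: 30.0
```

Request:
drive_tool:
  series:
    - [0.02,[0,0,-0.01],[0,0,0]]
    - [0.02,[0,0,-0.05],[0,0,0]]
    - [0.02,[0,0,-0.1],[0,0,0]]
    - [0.02,[0,0,-0.13],[0,0,0]]
    - [0.02,[0,0,-0.13],[0,0,0]]

```text
time: 12.9
tool_pos: [0.5379, -0.1813, 0.1686]
ee_rot: [3.136, 0.003, 1.709]
wrist_force: [0.7, -0.1, -1.5]
width: 0.0355
finger_force: 30.0
```

Request:
drive_tool:
  series:
    - [0.02,[0.04,0.008,0],[0,0,0]]
    - [0.02,[0.09,0.017,0],[0,0,0]]
    - [0.02,[0.14,0.026,0],[0,0,0]]
    - [0.02,[0.19,0.036,0],[0,0,0]]
    - [0.02,[0.24,0.045,0],[0,0,0]]

```text
time: 13.52
tool_pos: [0.5464, 0.0647, 0.1626]
ee_rot: [-3.137, -0.001, 1.709]
wrist_force: [1.2, 0.1, -1.6]
width: 0.0359
finger_force: 30.0
```

```bash
python3 -c "
from h import *
go(.556,.242,.16)"
```

```text
t 13.53 pos [0.5464 0.0647 0.1626] rpy [-3.137e+00 -1.000e-03  1.709e+00] F [ 1.2  0.1 -1.6] w 0.0359
shift [0.1743 0.034  0.0026] turn [-0.005 -0.001  0.   ]
```

Request:
drive_tool:
  series:
    - [0.02,[0.05,0.01,0],[0,0,0]]
    - [0.02,[0.1,0.02,0],[0,0,0]]
    - [0.02,[0.15,0.03,0],[0,0,0]]
    - [0.02,[0.174,0.034,0],[0,0,0]]
    - [0.02,[0.174,0.034,0],[0,0,0]]

```text
time: 14.15
tool_pos: [0.5559, 0.2414, 0.1624]
ee_rot: [-3.137, 0.001, 1.712]
wrist_force: [1.1, -0.7, -0.7]
width: 0.0362
finger_force: 30.0
```

Run:
```python
from h import *
b=snap('side','s5.png')
A=cv2.resize(b[110:230,165:345],(720,480),interpolation=cv2.INTER_CUBIC)
cv2.imwrite('pics/c6.png',A[:,:,::-1])
go(.556,.242,.082)
```

```text
t 14.2 pos [0.5563 0.2401 0.1629] rpy [-3.137e+00  1.000e-03  1.711e+00] F [ 0.1 -1.2 -1.2] w 0.0357
shift [0.002  0.0003 0.0809] turn [-0.004  0.001  0.002]
```

View pics/c6.png

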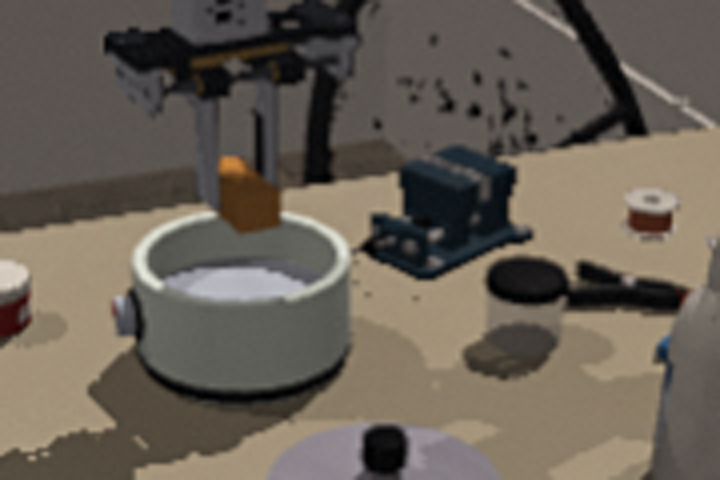

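The block is held level over the open pot (mouth centre about (242,262) in the crop), and the lid lies knob up in front. I'll lower it in.

Request:
drive_tool:
  series:
    - [0.02,[0,0,0.03],[0,0,0]]
    - [0.02,[0,0,0.055],[0,0,0]]
    - [0.02,[0,0,0.07],[0,0,0]]
    - [0.02,[0,0,0.075],[0,0,0]]
    - [0.02,[0,0,0.075],[0,0,0]]

```text
time: 14.82
tool_pos: [0.5577, 0.2398, 0.0909]
ee_rot: [3.141, -0.0, 1.709]
wrist_force: [-0.1, -0.2, -0.7]
width: 0.0357
finger_force: 30.0
```

Request:
drive_tool:
  series:
    - [0.02,[0,0,0.002],[0,0,0]]
    - [0.02,[0,0,0.003],[0,0,0]]
    - [0.02,[0,0,0.003],[0,0,0]]

```text
time: 15.2
tool_pos: [0.5576, 0.2403, 0.088]
ee_rot: [3.141, -0.0, 1.709]
wrist_force: [-0.5, -0.4, -0.4]
width: 0.0357
finger_force: 30.0
```

Request:
drive_tool:
  series:
    - [0.02,[0,0,0.002],[0,0,0]]
    - [0.02,[0,0,0.004],[0,0,0]]
    - [0.02,[0,0,0.004],[0,0,0]]

```text
time: 15.58
tool_pos: [0.5573, 0.2401, 0.0832]
ee_rot: [-3.141, 0.0, 1.709]
wrist_force: [0.3, 0.6, -1.3]
width: 0.0358
finger_force: 30.0
```

Request:
drive_tool:
  series:
    - [0.02,[0,0,0.001],[0,0,0]]
    - [0.02,[0,0,0.002],[0,0,0]]
    - [0.02,[0,0,0.002],[0,0,0]]

```text
time: 15.95
tool_pos: [0.5575, 0.2402, 0.0816]
ee_rot: [3.142, -0.0, 1.709]
wrist_force: [-0.4, -0.0, 0.5]
width: 0.036
finger_force: 30.0
```

Request:
drive_tool:
  series:
    - [0.02,[0,0,0.001],[0,0,0]]
    - [0.02,[0,0,0.001],[0,0,0]]

```text
time: 16.2
tool_pos: [0.5576, 0.2402, 0.0816]
ee_rot: [3.141, -0.0, 1.709]
wrist_force: [-2.1, -1.2, 3.7]
width: 0.0359
finger_force: 30.0
```

Touchdown. I'll release, rise and return to the tab.

Request:
drive_tool:
  series:
    - [0.036,[0,0,0],[0,0,0]]
    - [0.056,[0,0,0],[0,0,0]]
    - [0.056,[0,0,0],[0,0,0]]
    - [0.056,[0,0,-0.03],[0,0,0]]
    - [0.056,[0,0,-0.08],[0,0,0]]

```text
time: 16.82
tool_pos: [0.556, 0.2396, 0.1581]
ee_rot: [-3.135, 0.001, 1.709]
wrist_force: [0.8, 0.3, 0.0]
width: 0.056
finger_force: 0.0
```

Request:
drive_tool:
  series:
    - [0.052,[-0.06,-0.011,0],[0,0,0]]
    - [0.052,[-0.12,-0.022,0],[0,0,0]]
    - [0.052,[-0.18,-0.033,0],[0,0,0]]
    - [0.052,[-0.24,-0.045,0],[0,0,0]]
    - [0.052,[-0.3,-0.056,0],[0,0,0]]

```text
time: 17.45
tool_pos: [0.5431, -0.0666, 0.1603]
ee_rot: [3.141, -0.0, 1.709]
wrist_force: [0.5, 0.8, -0.7]
width: 0.0519
finger_force: 0.0
```

Run:
```python
from h import *
b=snap('top','t6.png')
A=cv2.resize(b[155:255,145:295],(720,480),interpolation=cv2.INTER_CUBIC)
cv2.imwrite('pics/c7.png',A[:,:,::-1])
go(.546,-.267,.12)
```

```text
t 17.5 pos [ 0.5426 -0.0744  0.1602] rpy [-3.14   0.007  1.702] F [ 0.  -4.2  0.5] w 0.0518
shift [-0.1912 -0.0218  0.0415] turn [-0.002  0.007 -0.007]
```

View pics/c7.png

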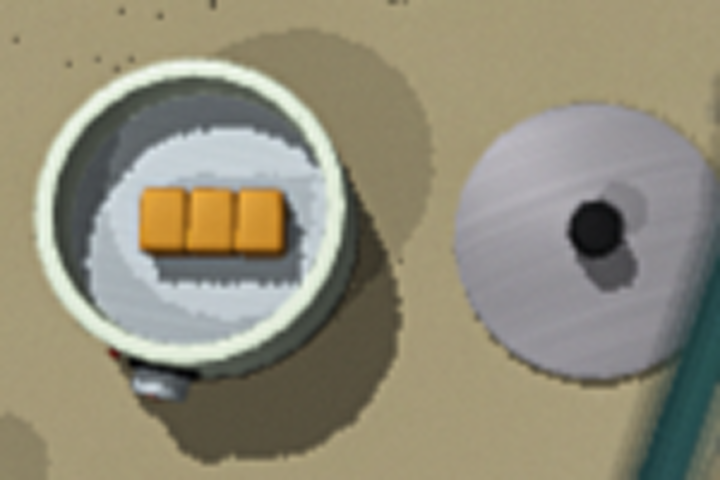

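The wax lies flat in the pot at (212,220), and the lid is knob up on bare table at (595,230). Now to close the cover.

Request:
drive_tool:
  series:
    - [0.052,[-0.06,-0.005,0],[0,0,0]]
    - [0.052,[-0.12,-0.012,0],[0,0,0]]
    - [0.052,[-0.17,-0.018,0],[0,0,0]]
    - [0.052,[-0.194,-0.02,0.03],[0,0,0]]
    - [0.052,[-0.194,-0.02,0.04],[0,0,0]]

```text
time: 18.12
tool_pos: [0.5491, -0.2603, 0.1176]
ee_rot: [-3.138, -0.003, 1.706]
wrist_force: [0.7, 0.5, -0.2]
width: 0.0518
finger_force: 0.0
```

Request:
drive_tool:
  series:
    - [0.052,[0,0,0],[0,0,0]]
    - [0.052,[0,0,0],[0,0,0]]

```text
time: 18.38
tool_pos: [0.5511, -0.2584, 0.1217]
ee_rot: [3.14, 0.001, 1.711]
wrist_force: [0.3, 0.1, 0.4]
width: 0.0519
finger_force: 0.0
```

Run:
```python
from h import *
go(.5464,-.267,.073)
```

```text
t 18.38 pos [ 0.5511 -0.2584  0.1217] rpy [3.140e+00 1.000e-03 1.711e+00] F [0.3 0.1 0.4] w 0.0519
shift [-0.0079 -0.0059  0.0487] turn [0.001 0.001 0.002]
```

Request:
drive_tool:
  series:
    - [0.052,[-0.008,-0.006,0],[0,0,0]]
    - [0.052,[-0.008,-0.006,0.025],[0,0,0]]
    - [0.052,[-0.008,-0.006,0.042],[0,0,0]]
    - [0.052,[-0.008,-0.006,0.048],[0,0,0]]
    - [0.052,[-0.008,-0.006,0.048],[0,0,0]]

```text
time: 19.0
tool_pos: [0.5456, -0.2683, 0.0727]
ee_rot: [3.142, -0.0, 1.709]
wrist_force: [-0.4, 0.4, 1.0]
width: 0.0521
finger_force: 0.0
```

Request:
drive_tool:
  series:
    - [0.03,[0,0,0],[0,0,0]]
    - [0.03,[0,0,0],[0,0,0]]
    - [0.03,[0,0,0],[0,0,0]]
    - [0.03,[0,0,0],[0,0,0]]

```text
time: 19.5
tool_pos: [0.5467, -0.2684, 0.0734]
ee_rot: [3.139, 0.001, 1.709]
wrist_force: [2.7, 0.6, 1.7]
width: 0.0354
finger_force: 30.0
```

Request:
drive_tool:
  series:
    - [0.03,[0,0,0.001],[0,0,0]]
    - [0.03,[0.012,0,0.001],[0,0,0]]
    - [0.03,[0.032,0,0.001],[0,0,0]]
    - [0.03,[0.052,0,0.001],[0,0,0]]
    - [0.03,[0.07,0,0.001],[0,0,0]]

```text
time: 20.12
tool_pos: [0.5369, -0.1982, 0.073]
ee_rot: [3.138, 0.002, 1.71]
wrist_force: [3.9, -1.5, 4.9]
width: 0.036
finger_force: 30.0
```

Request:
drive_tool:
  series:
    - [0.03,[0.015,0,0],[0,0,0]]
    - [0.03,[0.027,0,0],[0,0,0]]
    - [0.03,[0.034,0,0],[0,0,0]]
    - [0.03,[0.037,0,0],[0,0,0]]
    - [0.03,[0.037,0,0],[0,0,0]]

```text
time: 20.75
tool_pos: [0.5319, -0.1614, 0.0729]
ee_rot: [3.138, 0.001, 1.71]
wrist_force: [5.8, 0.8, 5.0]
width: 0.0355
finger_force: 30.0
```

Request:
drive_tool:
  series:
    - [0.03,[0.002,0,0],[0,0,0]]
    - [0.03,[0.004,0,0],[0,0,0]]
    - [0.03,[0.004,0,0],[0,0,0]]

```text
time: 21.12
tool_pos: [0.5316, -0.1596, 0.0733]
ee_rot: [3.138, 0.005, 1.71]
wrist_force: [4.9, -3.9, 5.1]
width: 0.0356
finger_force: 30.0
```

Request:
drive_tool:
  series:
    - [0.03,[0.003,0,0],[0,0,0]]
    - [0.03,[0.003,0,-0.002],[0,0,0]]
    - [0.03,[0.003,0,-0.004],[0,0,0]]
    - [0.03,[0.003,0,-0.005],[0,0,0]]
    - [0.03,[0.003,0,-0.005],[0,0,0]]

```text
time: 21.75
tool_pos: [0.5315, -0.1594, 0.0771]
ee_rot: [3.138, 0.01, 1.709]
wrist_force: [8.1, -11.6, -2.4]
width: 0.0355
finger_force: 30.0
```

Request:
drive_tool:
  series:
    - [0.052,[0,0,0],[0,0,0]]
    - [0.052,[0,0,0],[0,0,0]]
    - [0.052,[-0.001,0,-0.03],[0,0,0]]
    - [0.052,[-0.001,0,-0.09],[0,0,0]]
    - [0.052,[-0.001,0,-0.13],[0,0,0]]

```text
time: 22.38
tool_pos: [0.5292, -0.1556, 0.2081]
ee_rot: [-3.14, -0.001, 1.71]
wrist_force: [-0.8, 0.3, -0.2]
width: 0.0521
finger_force: 0.0
```

Request:
drive_tool:
  series:
    - [0.052,[0.06,-0.06,-0.02],[0,0,0]]
    - [0.052,[0.1,-0.1,-0.03],[0,0,0]]
    - [0.052,[0.1,-0.1,-0.03],[0,0,0]]
    - [0.052,[0.1,-0.1,-0.03],[0,0,0]]

```text
time: 22.88
tool_pos: [0.4157, -0.0701, 0.2365]
ee_rot: [-3.141, -0.0, 1.711]
wrist_force: [0.9, -0.9, -0.6]
width: 0.052
finger_force: 0.0
```

Run:
```python
from h import *
a=snap('side','s7.png'); b=snap('top','t7.png')
A=cv2.resize(a[205:335,225:345],(480,520),interpolation=cv2.INTER_CUBIC)
B=cv2.resize(b[90:310,100:420],(320,220))
C=np.zeros((520,800,3),np.uint8); C[:,:480]=A; C[:220,480:]=B; C[220:440,480:]=cv2.resize(a[130:330,100:390],(320,220))
cv2.imwrite('pics/c8.png',C[:,:,::-1])
go(.5,0,.2)
```

```text
t 22.98 pos [ 0.4169 -0.0711  0.2358] rpy [-3.14 -0.    1.71] F [ 0.2 -1.  -0.6] w 0.052
shift [0.0589 0.0922 0.0357] turn [-0.001 -0.     0.001]
```

View pics/c8.png

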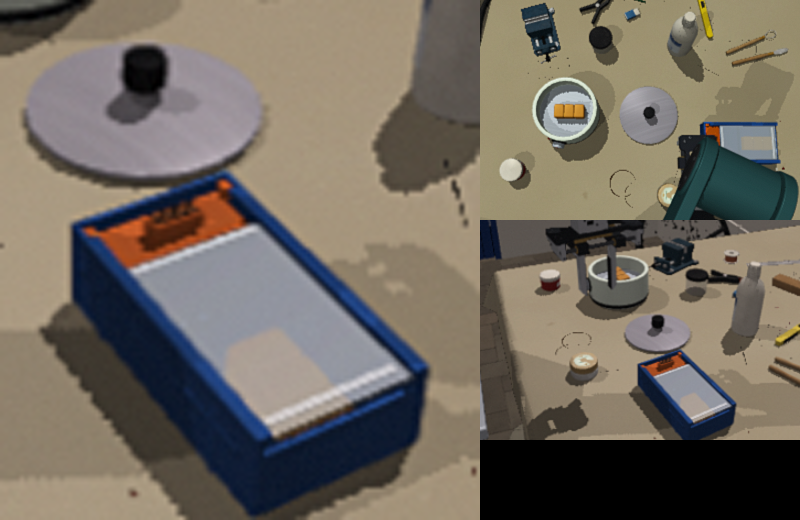

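The cover is home with the tab up at (170,225). The lid lies knob up on clear table, the wax is in the pot, and the four bystanders are where they were. I'm handing the job in.

```bash
python3 -c "
from bench import robot
print(robot.close_job())"
```

```text
the job is handed in; nothing more can be done
None
```

I handed the job in at about 23 s: the final pictures show the wax flat in the melter's pot, the lid knob up on bare table, the cover home with its tab up, and the bottle, jar and two pots where they stood.

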